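Tip only the food tin out of a spring tray behind a held stop board

ROBOT

A 7-joint arm with a two-finger parallel gripper is mounted at the origin on a cart in front of the work surface, level with it; the furniture and walls round the work are solid. World frame = base frame: x ahead of the robot, y to its left, z up, the work surface at z = 0. Lengths are in m, angles in rad, forces in N, time in s.
With the tool pointing down it reaches from about 0.425 to 0.875 m from the base axis. Payload 8.4 kg.
Tool frame: the origin (TCP) lies where the fingers leave the gripper's body, on its centre line; the fingertips stand 70 mm ahead of it and the grasp point (between the pads) lies 51 mm ahead of it; z points along the fingers, x is the direction in which the jaws open and shut, and the axes are right-handed (so a half turn about z gives the same grasp; the last joint's range is limited). The gripper opens to 87 mm and grips with 3 to 60 N. Pads are 19 mm wide; open, the fingers measure 117 mm over their backs; the gripper's body (75 mm by 190 mm) begins 51 mm behind the grasp point.
Start: joints at [-1.264, 0.333, 0.04, 1.465, -0.013, 1.343, -0.059], TCP at [0.257, 0.597, 0.292] pointing down, gripper open.
Joint ranges: [-2.58, 2.58], [-0.38, 2.09], [-1.3, 1.39], [0.25, 2.4], [-1.5, 4.64], [0.08, 2.09], [-2.65, 2.65]. Speed limits (rad/s): [2.22, 2.22, 2.79, 2.79, 3.14, 3.14, 3.14].

INTERFACE

Orientations are given as a unit quaternion [w, x, y, z].
In Python, from rig import r gives the robot as it stands. Calls block until the motion is done:
- r.reach(position, orientation): joint-space move of the TCP to a pose.
- r.move_l(position, attitude=None, speed=0.15, guard=None): straight line of the TCP; attitude=None keeps the orientation; speed is the mean speed in m/s. With guard (N) it stops when the force on the tool has changed by that much, and returns True; else False.
- r.movej(angles): joint-space move.
- r.command_gripper(opening, effort=None): opening from 0.0 (shut) to 1.0 (fully open); effort is the grip in N (None keeps the last); returns when the fingers have stopped.
- r.sleep(seconds).
- r.ik(position, orientation): joint angles nearest the present ones, or None.
- r.grab_frame(name): name is "side" or "top" or "wrist"; returns the picture (400x640x3 uint8, blue, green, red); there is no depth.
- r.camera_model(name): a dict with "camera_matrix" (3x3 intrinsics, pixels), "eye" and "orientation" of the camera in the world. Camera axes: x right, y up, looking along -z (the intrinsics and any distortion apply to the point x, -y, -z); pixel columns grow to the right and rows downward; lengths in m; the calibration is good to about 2 mm. A picture is of the moment at which its call begins: read the wrist's pose just before it. camera_model takes no time and is no camera call; for the wrist camera it gives the pose at the moment of the call.
A pose or a line that the arm cannot do raises r.MotionError and nothing moves.
- r.hand_in(): hands the job in, once; it reports no verdict.
Readings, each from a call of its own:
- r.get_time_s(): time.
- r.get_joint_positions(): joint angles.
- r.get_qd(): joint speeds.
- r.get_tau(): joint torques, N m.
- r.get_ee_pos(): TCP position.
- r.get_tcp_rot(): TCP orientation.
- r.get_contact_force(): force on the tool from outside, world axes, zero at the start.
- r.get_moment(): the same for the moment, N m.
- r.get_width(): opening from 0.0 (shut) to 1.0 (fully open).
Only numpy, scipy, OpenCV 4.12 (cv2) and the standard library are available. Lean on these libraries where they do the work, as an engineer would, in place of code of your own. Each camera call takes 0.05 s, during which the arm holds its last target. There are 200 camera calls.

TASK

The tipping tray holds a food tin, a small lidded tub and a long aerosol can. Take the plywood stop board from the bench, hold it upright across most of the tray's open end so that only the gap in front of the tin is left, and press the tray down with it until the tin rolls out into the trough, while the tub and the aerosol can stay in the tray. Then let the tray come back up gently and stand the board upright on the bench again, leaving the other things on the bench alone.

Things in the scene. Friction and masses are not known exactly. Their poses are not given: they have to be found in the camera images.
- stand: Fixed grey steel stand, 305 x 286 mm on the bench. Origin under its centre, on the bench top; its x axis points from the open (trough) end to the back, y across to the left, z up. In front is a trough with a rubber floor 5 mm high (inside x -0.149 to -0.024; walls 60 mm high). Behind and above it the aluminium tray turns on a pivot along y at x 0.095, z 0.070.
- tray (a joint): Tipping angle of the tray, rad: 0 at rest, grows as the open end goes down, stop at 0.30. At rest the floor leans back by 0.09, so things lie against the back wall; level at 0.09; cans roll out of themselves from about 0.15. A damped spring brings it back to 0 within about a second; near the open edge it takes about 6 N to start it and 12 N to reach the stop.
- tray_edge (a point): Middle of the tray floor's open edge (no lip), on the floor's top; x runs back along the floor, y across to the left, z up from the floor. The aluminium floor is 180 mm long, 250 mm wide between side walls 45 mm high, with an end wall at the back only. The pivot lies 130 mm behind this edge and 12 mm below the floor; the edge is 94 mm above the bench at rest, about 55 mm at the stop.
- board_center (a point): Centre of the plywood stop board, a loose plain slab 140 mm long (its y), 24 mm thick (its x), 100 mm high (its z), 0.22 kg, standing on the bench on a long edge, with three small dark plugs on one face. Grip it across the 24 mm within the top 35 mm, so that the fingers stay above the cans.
- tin_center (a point): Centre of the food tin: metal, green printed label, 57 mm diameter, 72 mm long (axis = its z, parallel to the stand's y), lying in the tray in front of the aerosol can, near the left or the right side wall (its end 5 to 17 mm from the wall).
- tub_center (a point): Centre of the small white plastic tub with a wide lid, 55 mm diameter, 69 mm long (axis = its z, parallel to the stand's y), lying in the tray next to the other side wall from the tin. Must stay in the tray.
- can_center (a point): Centre of the long aerosol can, 59 mm diameter, 202 mm long (axis = its z, parallel to the stand's y), lying against the back wall of the tray, its middle within 8 mm of the tray's middle line. It stays back if a board covers its middle. Must stay in the tray.
- pliers_b: Pliers with red handles, 177 mm long, lying on the bench near the board; bystander, origin under its centre.
- brake_pad_b: Brake pad, 112 x 50 x 16 mm, lying at the right front corner of the bench; bystander, origin under its centre.
- screwdriver_b: Stubby screwdriver with a blue handle, 160 mm long, 28 mm high, on the bench to the right; bystander, origin under its centre.
- tape_measure_b: Yellow tape measure, 66 x 74 x 38 mm, between board and stand at the front edge of the bench; bystander, origin under its centre.
Not all that is in view belongs to the job. Leave any turquoise look-alike of the part that bears tin_center alone.

How it is judged:
On the way, in this order (a step that is already met when the one before it is completed fails the run):
1. the board, held by the robot, is set on the tray with the tin still in the tray (contact force between board and stand above 0.5 N and contact force between the fingers and board above 0.5 N and z of board_center in the frame of stand above 0.1 m and x of tin_center in the frame of stand between -0.025 and 0.16 m and y of tin_center in the frame of stand between -0.13 and 0.13 m and z of tin_center in the frame of stand between 0.08 and 0.16 m), for 0.05 s.
2. with the board pressing the tray down (tray at more than 0.08), the tin has rolled out into the trough (contact force between board and stand above 0.3 N and value of joint tray above 0.08 rad and z of board_center in the frame of stand above 0.08 m and x of tin_center in the frame of stand between -0.15 and -0.022 m and y of tin_center in the frame of stand between -0.135 and 0.135 m and z of tin_center in the frame of stand between 0 and 0.06 m), for 0.05 s.
At the end, for the whole second after the job is handed in: The tin lies in the trough, the tub and the aerosol can lie in the tray, the tray is back at rest (within 0.03 rad), and the board stands upright on its long edge on the bench beside the stand (centre 44 to 56 mm above the bench, within 0.1 rad of upright); all at rest (x of tin_center in the frame of stand between -0.15 and -0.022 m and y of tin_center in the frame of stand between -0.135 and 0.135 m and z of tin_center in the frame of stand between 0 and 0.06 m and x of tub_center in the frame of stand between -0.025 and 0.16 m and y of tub_center in the frame of stand between -0.13 and 0.13 m and z of tub_center in the frame of stand between 0.08 and 0.16 m and x of can_center in the frame of stand between -0.025 and 0.16 m and y of can_center in the frame of stand between -0.13 and 0.13 m and z of can_center in the frame of stand between 0.08 and 0.16 m and value of joint tray below 0.03 rad and height (world z) of board_center between 0.044 and 0.056 m and angle between board_center's own z axis and vertical below 0.1 rad and (x of board_center in the frame of stand below -0.155 m or y of board_center in the frame of stand below -0.14 m or x of board_center in the frame of stand above 0.15 m or y of board_center in the frame of stand above 0.14 m) and linear speed of each of board, tin, tub, can below 0.02 m/s); the robot touches nothing.
It fails at once if the tub leaves the tray (x of tub_center in the frame of stand below -0.04 m).
It fails at once if the aerosol can leaves the tray (x of can_center in the frame of stand below -0.04 m).
It fails at once if a bystander (pliers, brake pad, screwdriver, tape measure) is moved by more than 40 mm (distance of any of pliers_b, brake_pad_b, screwdriver_b, tape_measure_b from where it was at the start of the episode above 0.04 m).
It also fails if it takes over 56 s, if anything falls off the work surface, if the arm or the gripper's body presses on something with over 40 N, if the wrist force passes 120 N, or if a joint passes its speed limit or range.

## Working session

There is one attempt and no reset: what is moved stays moved. The work goes in short steps, each a Python script; the robot and the scene stay as the last script left them, time stands still between calls to the robot, and variables do not carry over. Pictures are saved under pics/ and viewed, about 8 in all and at most 12, crops included, and the job is handed in when it is done.

```bash
mkdir -p pics; ls
python3 - <<'E'
from rig import r
import cv2,numpy as np
for n in("top","side"):
    cv2.imwrite(f"pics/{n}0.png",r.grab_frame(n)); m=r.camera_model(n); print(n,{k:np.round(v,4).tolist() if not isinstance(v,str) else v for k,v in m.items()})
print(r.get_time_s(),r.get_tcp_rot(),r.get_width())
E
```

```text
pics
top {'camera_matrix': [[425.4075, 0.0, 319.9297], [0.0, 425.4075, 205.426], [0.0, 0.0, 1.0]], 'eye': [0.3497, 0.0954, 1.2022], 'orientation': [0.7099, 0.0571, -0.0707, -0.6984]}
side {'camera_matrix': [[504.7229, 0.0, 316.1111], [0.0, 504.7229, 197.5177], [0.0, 0.0, 1.0]], 'eye': [0.3467, 1.4843, 0.8072], 'orientation': [-0.0661, -0.0247, 0.519, 0.8518]}
0.1 [ 4.32159139e-04  8.35096241e-01  5.50103395e-01 -5.79247191e-04] 0.9957908368603292
```

View pics/top0.png

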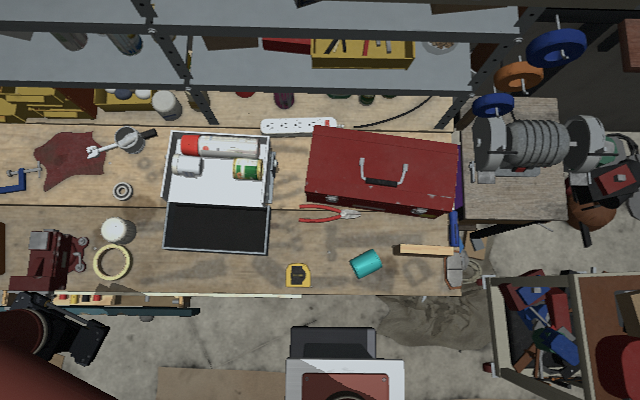

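View pics/side0.png

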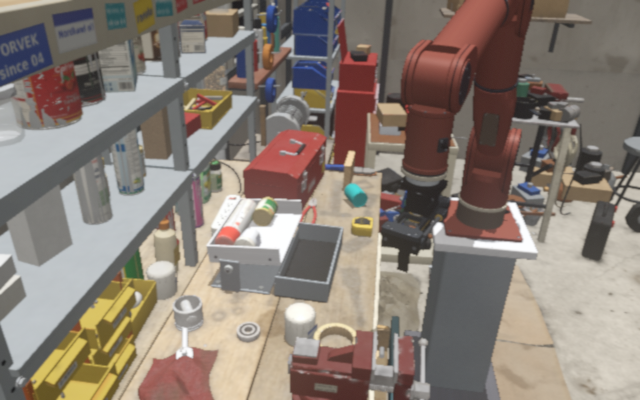

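Top view: the stand is at (165-270, 130-252) with the open end towards the robot. The green-label tin is at (248,168), the tub at (186,165), the red/white aerosol at (218,147) and the board at (427,250). The turquoise can at (366,264) is the look-alike and stays untouched: it's on the bench, while the real tin is in the tray with a green label. I'll check both in an enlarged crop.

```bash
cat > h.py <<'E'
import numpy as np,cv2
from scipy.spatial.transform import Rotation as R
def rot(q): return R.from_quat([q[1],q[2],q[3],q[0]])
def ray(m,px):
    u,v=px; K=np.array(m["camera_matrix"]); d=np.linalg.inv(K)@[u,v,1]
    return np.array(m["eye"]),rot(m["orientation"]).apply([d[0],-d[1],-d[2]])
def onplane(m,px,z):
    o,d=ray(m,px); return o+d*(z-o[2])/d[2]
def proj(m,p):
    c=rot(m["orientation"]).inv().apply(np.array(p)-m["eye"]); K=np.array(m["camera_matrix"])
    h=K@[c[0],-c[1],-c[2]]; return h[:2]/h[2]
E
python3 - <<'E'
import cv2,numpy as np
i=cv2.imread("pics/top0.png")
a=cv2.resize(i[120:260,150:290],None,fx=4,fy=4,interpolation=cv2.INTER_CUBIC)
b=cv2.resize(i[200:300,280:480],None,fx=4,fy=4,interpolation=cv2.INTER_CUBIC)
cv2.imwrite("pics/a.png",a);cv2.imwrite("pics/b.png",b)
E
```

```text
(no output)
```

View pics/a.png

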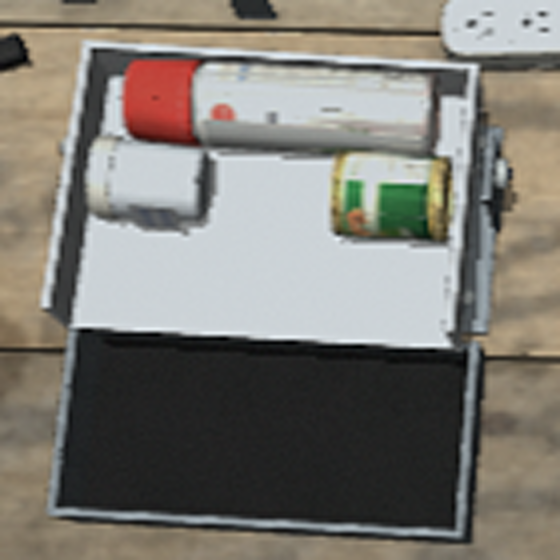

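View pics/b.png

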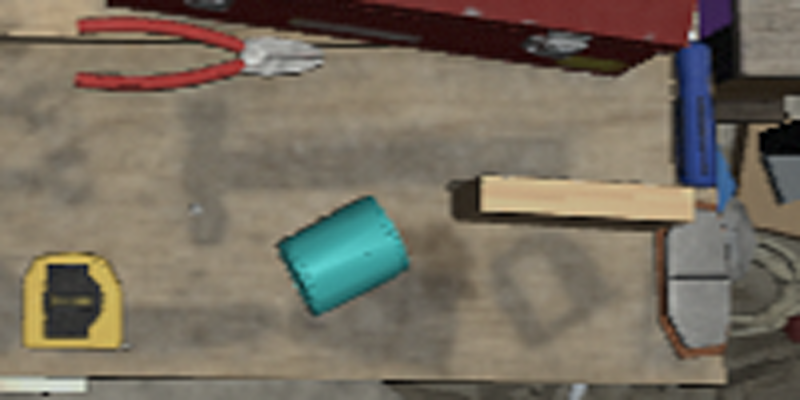

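The crops confirm it: the green/gold-labelled tin is in the tray at right (top image ≈ 247.5,168.5), the tub is at left, and the turquoise can is only a bench decoy. The board's top face is at crop corners (481,176), (695,188), (695,221) and (481,211). The brake pad is close to its right end and the screwdriver sits behind that end.

Run:
```python
from h import *; from rig import r
m=r.camera_model("top")
A=lambda x,y:((x+.5)/4-.5+150,(y+.5)/4-.5+120)
B=lambda x,y:((x+.5)/4-.5+280,(y+.5)/4-.5+200)
P=lambda n,px,z:print(n,np.round(onplane(m,px,z),4)[:2])
for n,x,y in(("bl",481,176),("br",695,188),("fr",695,221),("fl",481,211)):P("board "+n,B(x,y),.1)
P("trFL",A(50,516),.06);P("trFR",A(468,540),.06)
P("edgeL",A(77,328),.094);P("edgeR",A(452,346),.094)
P("twBL",A(88,43),.155);P("twBR",A(478,65),.155)
for n,x,y,z in(("tinL",334,193,.125),("tinR",450,198,.125),("tubL",90,175,.125),("tubR",210,185,.125),("canL",126,98,.14),("canR",435,112,.14)):P(n,A(x,y),z)
for n,x,y,z in(("pad l",660,230,.016),("pad tl",668,210,.016),("scr l",680,45,.014),("scr b",690,185,.014),("decoyR",408,265,.03),("pliers",323,60,.01),("tape tr",122,290,.038),("boxfront",620,72,.0),("tape tl",25,290,.038)):P(n,B(x,y),z)
# contour of board
i=cv2.imread("pics/top0.png");h=cv2.cvtColor(i,cv2.COLOR_BGR2HSV)[235:265,395:460]
print(r.get_tcp_rot(), r.get_ee_pos())
s=r.camera_model("side")
for n,x,y in(("boardtop L",0,0),):pass
```

```text
board bl [ 0.4544 -0.1339]
board br [ 0.4488 -0.2737]
board fr [ 0.4274 -0.2728]
board fl [ 0.4317 -0.1334]
trFL [0.4345 0.493 ]
trFR [0.423  0.2151]
edgeL [0.5556 0.4735]
edgeR [0.5481 0.2268]
twBL [0.7304 0.4602]
twBR [0.7211 0.21  ]
tinL [0.6424 0.3037]
tinR [0.6405 0.2282]
tubL [0.6513 0.4624]
tubR [0.6461 0.3843]
canL [0.6991 0.4381]
canR [0.6939 0.2383]
pad l [ 0.4267 -0.276 ]
pad tl [ 0.4407 -0.2821]
scr l [ 0.5583 -0.296 ]
scr b [ 0.4586 -0.299 ]
decoyR [ 0.3992 -0.0971]
pliers [ 0.5436 -0.0414]
tape tr [0.3792 0.0984]
boxfront [ 0.5403 -0.2564]
tape tl [0.3782 0.1638]
[ 4.32159139e-04  8.35096241e-01  5.50103395e-01 -5.79247191e-04] [0.25647442 0.59691147 0.29145654]
```

```bash
cat >> h.py <<'E'
YAW=-0.037; ST=np.array([.5845,.3485,0]); BD=np.array([.4407,-.2034,0])
Q=[0,np.cos(YAW/2),np.sin(YAW/2),0]
def stand(x,y,z): return ST+R.from_euler("z",YAW).apply([x,y,z])
def tostand(p): return R.from_euler("z",YAW).inv().apply(np.array(p)-ST)
E
python3 - <<'E'
from h import *; from rig import r
m=r.camera_model("top")
for z in(.1,.15,.2):print(z,onplane(m,(280+685/4,200+45/4),z)[:2],onplane(m,(280+500/4,200+25/4),z)[:2])
s=r.camera_model("side")
print(proj(s,[.55,-.2,0]),proj(s,[.55,-.2,.15]),proj(s,[.54,-.03,.15]),proj(s,BD+[0,.07,.1]),proj(s,ST),proj(s,stand(-.1525,.143,.06)),proj(s,stand(-.1525,-.143,.06)))
for p in(BD+[0,0,.139],BD+[0,0,.3],stand(.0,.043,.25),stand(.0,.043,.19)):
  for q in(Q,[0,-Q[2],Q[1],0]): 
    j=r.ik(p,q); print(np.round(p,3),None if j is None else np.round(j,2))
E
```

```text
0.1 [ 0.54226141 -0.27196589] [ 0.55347643 -0.14941036]
0.15 [ 0.53352601 -0.25530316] [ 0.54423228 -0.13830716]
0.2 [ 0.52479061 -0.23864043] [ 0.53498813 -0.12720396]
[318.84989926 180.48950325] [320.06314374 142.68850078] [316.28218074 161.38257632] [348.16901595 165.2816695 ] [280.08919445 263.15656414] [327.21031838 283.56621936] [342.437203   224.97288963]
[ 0.441 -0.203  0.139] [-0.57  0.22  1.01  2.07 -0.23  0.97  0.53]
[ 0.441 -0.203  0.139] [-0.74  0.32  1.24  2.07 -0.37  0.99 -2.48]
[ 0.441 -0.203  0.3  ] [-0.98 -0.2   1.22  1.88  0.19  1.33  0.15]
[ 0.441 -0.203  0.3  ] None
[0.586 0.391 0.25 ] [-0.91  0.48  0.38  1.38 -0.18  1.31 -0.57]
[0.586 0.391 0.25 ] [-0.62  0.47 -0.05  1.36  0.02  1.31  2.44]
[0.586 0.391 0.19 ] [-0.91  0.52  0.36  1.45 -0.19  1.2  -0.56]
[0.586 0.391 0.19 ] [-0.6   0.51 -0.07  1.43  0.04  1.2   2.43]
```

Run:
```python
import cv2
i=cv2.imread("pics/side0.png")
cv2.imwrite("pics/c.png",cv2.resize(i[110:300,205:385],None,fx=3,fy=3,interpolation=cv2.INTER_CUBIC))
```

```text
(no output)
```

View pics/c.png

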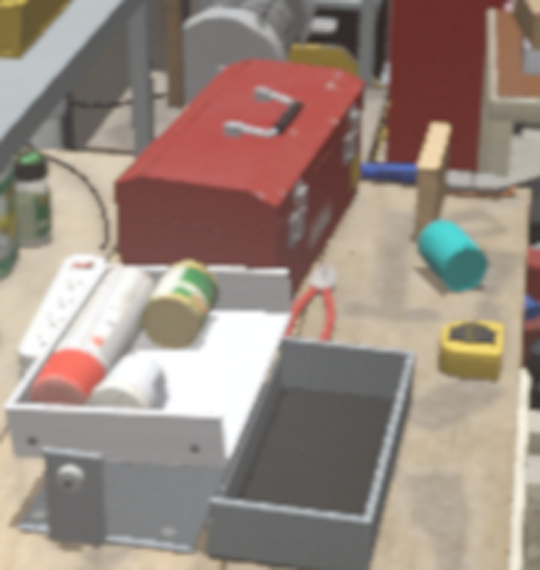

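Run:
```python
from h import *; from rig import r
m=r.camera_model("top");s=r.camera_model("side")
def tri(a,b):
    o1,d1=ray(m,a);o2,d2=ray(s,b);t=np.linalg.lstsq(np.c_[d1,-d2],o2-o1,rcond=None)[0]
    p,q=o1+d1*t[0],o2+d2*t[1];return np.round((p+q)/2,3),np.round(np.linalg.norm(p-q),4)
print(tri((306,191),(300,176.7)),tri((452,212),(325.7,138.3)))
S=lambda x,y:((x+.5)/3-.5+205,(y+.5)/3-.5+110)
print("board top near-left corners",tri((280+481/4,200+211/4),S(446,127)),tri((280+481/4,200+176/4),S(425,123)))
```

```text
(array([0.574, 0.112, 0.158]), np.float64(0.0069)) (array([ 0.535, -0.259,  0.146]), np.float64(0.0043))
board top near-left corners (array([ 0.426, -0.123,  0.155]), np.float64(0.0014)) (array([ 0.449, -0.123,  0.158]), np.float64(0.0015))
```

Triangulation puts the toolbox's front top edge at x≈0.54, z≈0.15, only millimetres from the vertical gripper body during the grasp. I'll grasp with a 0.1 rad pitch so the body clears the box, and guard the descent. The 0.155 board height came from a wrong corner match in the side view. The top-view size check (140 × 23 mm at z=0.1) agrees with the given size, and so does the reprojected near corner in the side view.

```bash
cat >> h.py <<'E'
def wxyz(r_): q=r_.as_quat(); return [q[3],q[0],q[1],q[2]]
def tilted(a): return R.from_euler("z",YAW)*R.from_euler("y",-a)*R.from_euler("x",np.pi)
E
python3 - <<'E'
from h import *; from rig import r
T=tilted(.1); G=BD+[-.003,0,.088]; tcp=G-.051*T.apply([0,0,1]); q=wxyz(T)
print(tcp)
r.reach(tcp+[0,0,.19],q); print(r.get_time_s(),r.get_ee_pos())
g=r.move_l(tcp,q,speed=.12,guard=6); print(g,r.get_ee_pos(),r.get_contact_force())
if not g:
    r.command_gripper(0.0,60); print("w",r.get_width()*.087,r.get_contact_force())
    g=r.move_l(tcp+[0,0,.03],speed=.08); r.move_l(tcp+[0,0,.18],speed=.2)
    print("w",r.get_width()*.087,r.get_contact_force(),r.get_time_s())
    cv2.imwrite("pics/t1.png",r.grab_frame("top"));cv2.imwrite("pics/s1.png",r.grab_frame("side"))
    a=r.grab_frame("top")[170:310,330:530];b=r.grab_frame("side")[50:190,270:470]
    cv2.imwrite("pics/g1.png",cv2.resize(np.hstack([a,b]),None,fx=2,fy=2,interpolation=cv2.INTER_CUBIC))
E
```

```text
[ 0.43261198 -0.20321166  0.13874521]
2.9917 [ 0.43301506 -0.20250663  0.3289204 ]
False [ 0.43274444 -0.20319568  0.13891039] [-0.40579287  0.294185   -0.37104383]
w 0.02393592146201247 [-4.269955    1.50351178  7.32458194]
w 0.02309826318834215 [ 0.37093724 -0.00873836 -2.62918319] 8.95
```

View pics/g1.png

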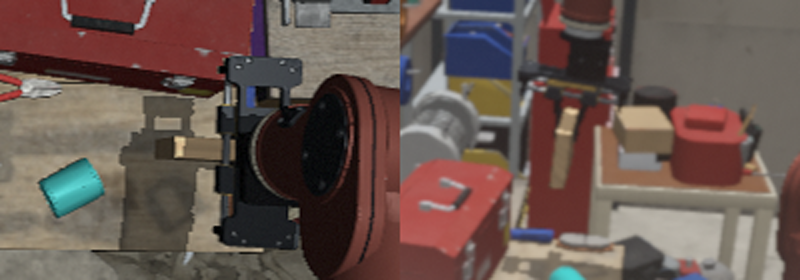

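Board gripped (24 mm width, about 2.6 N weight) and tilted with the tool as expected. Next I carry it over the tray and set it down under guard.

Run:
```python
from h import *; from rig import r
r.reach([.45,0,.38],Q); 
p=stand(.009,.044,.36); r.reach(p,Q); print(r.get_time_s(),r.get_ee_pos(),p)
p[2]=.255; r.move_l(p,Q,speed=.1); print("F",r.get_contact_force())
cv2.imwrite("pics/s2.png",r.grab_frame("side"));t=r.grab_frame("top");cv2.imwrite("pics/t2.png",t)
a=t[110:270,140:300];b=r.grab_frame("side")[150:310,200:360]
cv2.imwrite("pics/g2.png",cv2.resize(np.hstack([a,b]),None,fx=2.5,fy=2.5,interpolation=cv2.INTER_CUBIC))
print(r.get_time_s(),r.get_ee_pos())
```

```text
11.55 [0.59587996 0.39019599 0.36116821] [0.59512147 0.39213696 0.36      ]
F [ 1.12052042  0.2865809  -2.94206208]
12.9 [0.59536787 0.39223499 0.25573801]
```

View pics/g2.png

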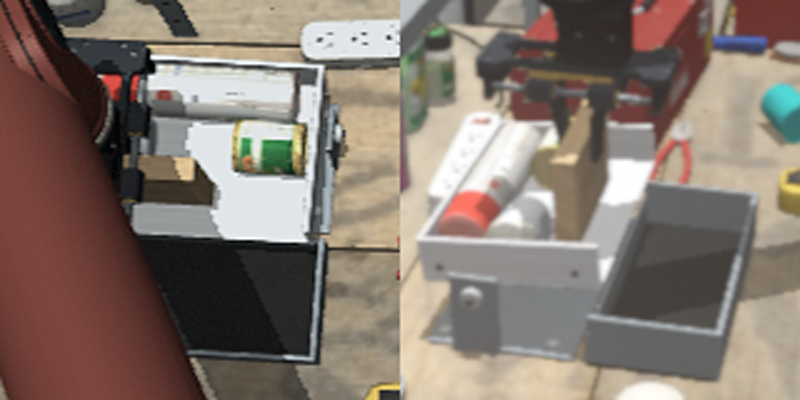

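Run:
```python
from h import *; from rig import r
m=r.camera_model("top")
A=lambda x,y:((x+.5)/2.5-.5+140,(y+.5)/2.5-.5+110)
for px,z in((196,160),.216),((196,182),.216),((213,203),.116):print(tostand(onplane(m,A(*px),z)))
for px in((234,146),(303,150)):print("tin",tostand(onplane(m,A(*px),.117)))
p=r.get_ee_pos(); tgt=np.array(p);tgt[2]=.215
g=r.move_l(tgt,speed=.03,guard=3);print(g,r.get_ee_pos(),r.get_contact_force(),r.get_time_s())
r.sleep(.2);print(r.get_contact_force())
```

```text
[ 0.01912514 -0.02687828  0.216     ]
[-0.0022774  -0.02890208  0.216     ]
[-0.00101638 -0.02498272  0.116     ]
tin [ 0.06100599 -0.041523    0.117     ]
tin [ 0.06079899 -0.11398404  0.117     ]
True [0.59507456 0.39206203 0.22875103] [ 0.43309302 -0.06736442  4.34390837] 13.7583
[-0.60102649  0.30239525  5.72000132]
```

Contact came where predicted, at TCP z 0.229. The board's right end is at stand y -0.027, the tin's left end at -0.042 and its right end at -0.114, so the gap is right. Pressing now.

Run:
```python
from h import *; from rig import r
tgt=np.array(r.get_ee_pos());tgt[2]=.212
r.move_l(tgt,Q,speed=.02);print(r.get_ee_pos(),r.get_contact_force(),r.get_time_s())
r.sleep(.8);print(r.get_ee_pos(),r.get_contact_force())
t=r.grab_frame("top");s=r.grab_frame("side")
cv2.imwrite("pics/g3.png",cv2.resize(np.hstack([t[110:270,140:300],s[150:310,200:360]]),None,fx=2.5,fy=2.5,interpolation=cv2.INTER_CUBIC))
```

```text
[0.59388692 0.39225555 0.21295713] [-7.96987536 -2.62852798 10.14140773] 14.9167
[0.59397463 0.39232575 0.2132411 ] [-8.55199598 -2.97672871 12.01556153]
```

View pics/g3.png

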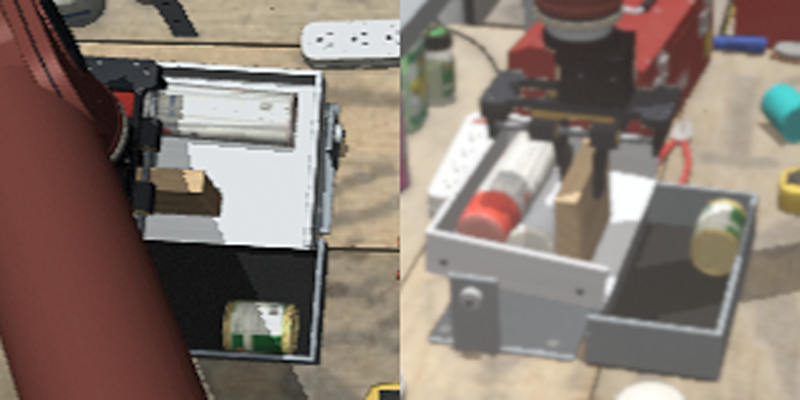

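The tin lies in the trough, at the front right of the top crop (260,325). The tub and aerosol are still behind the board. Easing the tray back up slowly and returning the board.

Run:
```python
from h import *; from rig import r
r.sleep(.5)
p=np.array(r.get_ee_pos());print(p,r.get_contact_force())
p[2]=.232;r.move_l(p,Q,speed=.015);print(r.get_contact_force());r.sleep(.3)
p[2]=.25;r.move_l(p,Q,speed=.03)
p[2]=.38;r.move_l(p,Q,speed=.15);print(r.get_time_s())
cv2.imwrite("pics/s4.png",r.grab_frame("side"))
r.reach([.45,0,.38],Q)
d=np.array([.428,-.19,.30]);r.reach(d,Q);print(r.get_ee_pos(),r.get_contact_force())
d[2]=.155;r.move_l(d,Q,speed=.12)
s=r.grab_frame("side");t=r.grab_frame("top");s0=cv2.imread("pics/s4.png")
cv2.imwrite("pics/g4.png",cv2.resize(np.hstack([s0[150:310,200:360],s[90:250,270:430],t[170:330,330:490]]),None,fx=1.66,fy=1.66,interpolation=cv2.INTER_CUBIC))
print(r.get_time_s())
```

```text
[0.59397986 0.39232159 0.21326134] [-7.45103959 -2.65039999 12.50737733]
[ 0.08269035 -0.16455438 -1.87999237]
19.8667
[ 0.42873363 -0.18902926  0.30037045] [ 0.82168803  0.14085639 -2.44097711]
23.7583
```

View pics/g4.png

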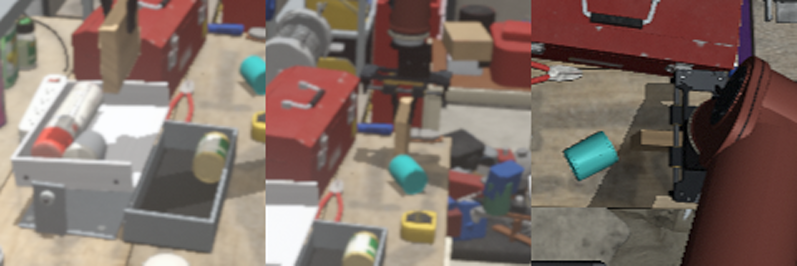

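The tray is back up, with the tub and can against its back wall and the tin in the trough. The board is upright above a clear patch of bench. Setting it down.

Run:
```python
from h import *; from rig import r
d=np.array([.428,-.19,.13]);print(r.move_l(d,Q,speed=.02,guard=3),r.get_ee_pos(),r.get_contact_force())
r.command_gripper(.65);r.sleep(.3);print(r.get_width(),r.get_contact_force())
p=np.array(r.get_ee_pos());p[2]=.30;r.move_l(p,Q,speed=.1)
r.reach([.35,.45,.38],Q);r.sleep(.3);print(r.get_time_s(),r.get_contact_force())
s=r.grab_frame("side");t=r.grab_frame("top")
cv2.imwrite("pics/g5.png",cv2.resize(np.vstack([np.hstack([s[110:310,200:400],t[180:310,290:490].repeat(1,0)[:130] if 0 else t[120:320,290:490]])]),None,fx=2,fy=2,interpolation=cv2.INTER_CUBIC))
cv2.imwrite("pics/t5.png",t);cv2.imwrite("pics/s5.png",s)
```

```text
True [ 0.42756393 -0.19000503  0.13909418] [-2.67501905  1.08949103  7.89150841]
0.6527386550476367 [ 0.27078273 -0.51497931  0.13937758]
30.1 [ 0.8477089  -0.11446531  0.49292935]
```

View pics/g5.png

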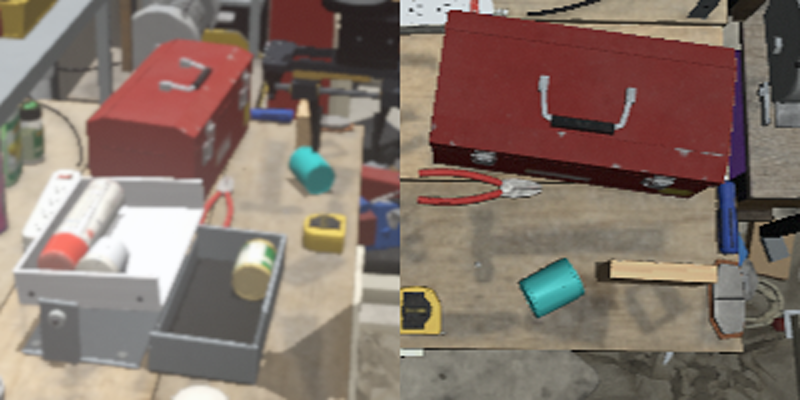

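The board stands upright on the bench, with the tin in the trough, the tub and can in the tray and the bystanders where they were. I'll check the board's top-face size first, then hand in.

Run:
```python
from h import *; from rig import r
m=r.camera_model("top")
c=[onplane(m,(290+(x-400)/2-.25,120+y/2-.25),.1)[:2] for x,y in((612,260),(717,267),(717,284),(612,278))]
print(np.round(c,3),np.linalg.norm(c[0]-c[1]),np.linalg.norm(c[0]-c[3]))
L,W=np.linalg.norm(c[0]-c[1]),np.linalg.norm(c[0]-c[3])
if abs(L-.14)<.008 and abs(W-.024)<.006: r.hand_in();print("handed in",r.get_time_s())
```

```text
[[ 0.438 -0.123]
 [ 0.431 -0.26 ]
 [ 0.409 -0.259]
 [ 0.415 -0.122]] 0.1368898500308188 0.02322045576810938
the job is handed in; nothing more can be done
the job is handed in; nothing more can be done
```

The job is done and handed in at about 30 s of the 56 s allowed; the rig reports no verdict.

**What I did:** I gripped the board, with the tool pitched 0.1 rad to clear the toolbox, and set it across the tray's left and middle. Its right end was at stand y ≈ -0.027, which left the gap in front of the tin. I pressed the tray down to about 0.2 rad (worked out from the geometry, not read from the joint). The tin rolled into the trough, and I eased the tray back up slowly. The board went back on the bench at about (0.42, -0.19).

**Last checks:**
- **Tin, tub and can:** in the last picture the tin lies in the trough. The tub and aerosol can lie against the back of the tray, which is back up.
- **Board:** its top face measures 137 × 23 mm at z = 0.1, so it is standing upright on its long edge.
- **Bystanders:** none looks moved, and the turquoise look-alike was left alone. I judged this by eye and did not measure it.
- **Forces:** I read about 8–13 N at the wrist while pressing and at most about 8 N when setting the board down. About 0.5 N showed on the free tool at the end, which I took as sensor drift.

**One disagreement:** an early two-view check put the board's top at 0.155 m. I had matched the wrong corner in the side view. The grasp, the contact heights and the top-view size all agreed with 0.1 m.

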